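# Post a used syringe through the spring flap of a sharps box

### The job

A used syringe lies on the ledge of the sharps box. Without picking it up, push the box's self-closing flap well open with one finger and keep it open while the other finger pushes the syringe off the ledge into the box; do not shove the flap open with the syringe itself. Then take the hand away so that the flap shuts, leaving everything else where it stands.

Things in the scene. Friction and masses are not known exactly. Their poses are not given: they have to be found in the camera images.
- sharps_box: Sharps box fixed to the desk, yellow, top white; 171 mm deep, 184 wide, 153 high, walls 5, hollow (a ramp inside falls to the front). Origin at desk level below the middle of the sill, the inner edge of the ledge. +x points from the ledge into the box, +y along the sill, +z up. Flat grey ledge: z = 0.110, x = -0.085 to 0, y = -0.087 to 0.087, with a 4 mm lip in front and 6 mm rims at the sides.
- sill (a point): Middle of the sill at ledge height (box frame 0, 0, 0.110). Beyond it is the opening, 174 mm wide between two sloping white cheeks, free from above as far as the hinge once the flap is pushed in. Hinge and rear deck begin at x = 0.055 and stand 43 mm above the ledge, the highest part of the box.
- flap: White ribbed flap, 3 mm thick, 170 mm wide, 71 mm from hinge to free edge. Its origin is the middle of its hinge line, 60 mm beyond and 38 mm above the sill; the hinge runs along the box's y. Shut, the flap slopes from the hinge down to the sill (32 degrees from level).
- flap_edge (a point): Middle of the flap's free (lower) edge; shut, it lies at the sill.
- flap_angle (a joint): Flap angle in rad: 0 shut, grows as it swings inward and down, 1.0 hanging straight down, stop at 1.1. A spring always shuts it: about 2 N at the free edge to start it, 3 N at 0.6. A fingertip 4 mm above the ledge, its front 45 mm beyond the sill, holds it at about 0.6 rad and leaves a gap of about 40 mm at the sill, ample for the syringe to fall through.
- used_syringe: Clear 1 ml syringe on the ledge roughly along the sill (its y axis is its length): 85 mm long, 12 mm high, finger flange 22 mm wide, about 12 g. Origin at mid-length on its underside. Barrel 7 mm thick, axis 6 mm above the ledge, y = -0.029 to 0.034; flange at y = -0.030, thumb plate at -0.042, nozzle at the +y end. It slides; pushed off its balance point (y = -0.005) it turns.
- vial: Glass vial 18 mm wide, 36 mm high, standing on the desk in front of the ledge; origin centre of underside. To be left alone.
- ampoule: Plastic saline ampoule 18 x 21 mm, 61 mm high, standing on the desk in front of the ledge; origin centre of underside. To be left alone.
- capped_vial: Glass vial with a cap, 18 mm wide, 39 mm high, standing on the desk beside the back of the box; origin centre of underside. To be left alone.
- tape: Roll of tape, 100 mm wide, 25 mm high, lying on the desk; origin centre of underside. To be left alone.
- capped_needle: Capped needle, 48 x 9 x 9 mm, lying on the desk; origin centre of underside. To be left alone.
- pen: Black pen, 145 x 12 x 9 mm, lying on the desk; origin centre of underside. To be left alone.

How it is judged:
On the way, in this order (a step that is already met when the one before it is completed fails the run):
1. a finger has pushed the flap at least 0.2 rad open while the syringe is still up on the ledge (value of joint flap_angle above 0.2 rad and contact force between the fingers and flap above 0.2 N and z of used_syringe in the frame of sharps_box above 0.105 m), for 0.05 s.
2. the syringe has gone down through the opening while a finger still holds the flap open (value of joint flap_angle above 0.2 rad and contact force between the fingers and flap above 0.2 N and z of used_syringe in the frame of sharps_box below 0.09 m and x of used_syringe in the frame of sharps_box between -0.08 and 0.075 m), for 0.05 s.
At the end, for the whole second after the job is handed in: The syringe lies at rest inside the tub (within its walls, its middle at least 35 mm below the ledge) and the flap is shut (below 0.06 rad) (x of used_syringe in the frame of sharps_box between -0.085 and 0.086 m and y of used_syringe in the frame of sharps_box between -0.09 and 0.09 m and z of used_syringe in the frame of sharps_box below 0.075 m and linear speed of used_syringe below 0.02 m/s and value of joint flap_angle below 0.06 rad); the robot touches nothing.
It fails at once if the syringe is lifted (its middle more than 25 mm above the ledge) (z of used_syringe in the frame of sharps_box above 0.135 m).
It fails at once if the syringe is pressed against the flap (over 1 N) while its middle is still on the ledge (contact force between used_syringe and flap above 1 N and x of used_syringe in the frame of sharps_box below -0.002 m).
It fails at once if one of the other loose things is moved more than 25 mm or a standing one is knocked over (distance of any of vial, ampoule, capped_vial, tape, capped_needle, pen from where it was at the start of the episode above 0.025 m or angle between any of vial, ampoule, capped_vial's own z axis and vertical above 0.6 rad).
It also fails if it takes over 35 s, if anything falls off the work surface, if the arm or the gripper's body presses on something with over 40 N, if the wrist force passes 120 N, or if a joint passes its speed limit or range.

### The arm

A 6-joint arm with a two-finger parallel gripper is mounted at the origin on the work surface; the furniture and walls round the work are solid. World frame = base frame: x ahead of the robot, y to its left, z up, the work surface at z = 0. Lengths are in m, angles in rad, forces in N, time in s.
With the tool pointing down it reaches from about 0.35 to 0.775 m from the base axis. Payload 5.5 kg.
Tool frame: the origin (TCP) lies on the centre line of the jaws, within the pads' length; the fingertips stand 11 mm ahead of it and the grasp point (between the pads) lies 8 mm behind it (env.tip_extent is the distance from the TCP to the fingertips, in m); z points along the fingers, y is the line along which they close (so a half turn about z gives the same grasp; the last joint's range is limited). The gripper opens to 85 mm and grips with 20 to 120 N. Pads are 22 mm wide; open, the fingers measure 114 mm over their backs; the gripper's body (76 mm by 85 mm) begins 54 mm behind the grasp point. The pads swing forward as they close: fully open they stand 13 mm farther back than shut.
Start: joints at [1.004, 0.313, 0.046, 1.304, 0, 1.431], TCP at [0.238, 0.523, 0.242] pointing down, gripper open.
Joint ranges: [-2.76, 2.76], [-0.86, 1.69], [-1.03, 1.26], [-2.2, 2.34], [-1.47, 1.5], [-3.14, 3.14]. Speed limits (rad/s): [2.57, 2.57, 3.14, 3.14, 3.14, 3.14].

### API

Orientations are given as a unit quaternion [w, x, y, z].
In Python, from workcell import env gives the robot as it stands.
- The arm moves only by the shell command python3 -m jog 'ROWS' [FORCE]. ROWS is JSON, a list of rows, each a list of 5 numbers: the gripper's target within -1 to 1 (shut at 1, half-way at 0, fully open at -1), then the shift along the tool's x, y, z in m, then the turn about the tool's z in degrees. In form: [[fingers, tx, ty, tz, turn], ...]. A call has 1 to 5 rows; each row shifts and turns the commanded pose from where the row before left it, along the tool's axes as they then stand; what a row does not reach is not made up. A row lasts 1/12 s, in which the tool goes at most 41.7 mm and 7.16 degrees, less where a joint would pass 70% of its speed; a pose out of reach is approached as far as the arm can. A call is refused whole if a number of a shift passes 0.0417 or a number of a turn 7.16, either way. A call with a gripper value outside its range is refused whole. The fingers move at their own pace and stop on an object; FORCE is the grip in N (left out, the last holds). Time passes only in rows, so rows that do not move let the fingers close. It gives the time, the measured TCP pose, the force, the opening and the grip force at its end, in the units of the state.
- env.get_state(): the state, without advancing time (a new reading comes with each control period).
- env.read_camera(name): name is "scene" or "top"; returns a dict with "img" (400x640x3 uint8, red, green, blue), "fov_y" (degrees; the focal length in pixels is half the picture's height over the tangent of half this angle, whatever the lens; pixels are square), "cx", "cy" (the principal point, pixels), "T" (4x4, takes a point from camera to world coordinates). Camera axes: x right, y up, looking along -z (the intrinsics and any distortion apply to the point x, -y, -z); pixel columns grow to the right and rows downward; lengths in m; the calibration is good to about 2 mm. A picture is of the moment at which its call begins. There is no depth.
- env.hand_in(): hands the job in; it is judged then, once.
The state is a dict: "clock": time; "joint_pos": joint angles; "qvel": joint speeds; "tau": joint torques, N m; "tcp_pos": TCP position; "orientation": TCP orientation; "wrist_force": force on the tool from outside, world axes, zero at the start; "ft_torque": the same for the moment, N m; "finger_gap": finger opening in m; "grip_force": force on a finger pad.
Only numpy, scipy, OpenCV 4.12 (cv2) and the standard library are available. Lean on these libraries where they do the work, as an engineer would, in place of code of your own. Each camera call takes 0.05 s, during which the arm holds its last target. There are 200 camera calls.

## Working session

There is one attempt and no reset: what is moved stays moved. The work goes in short steps, Python scripts to look and compute and a shell command to move; the robot and the scene stay as the last step left them, time stands still between calls to the robot, and variables do not carry over. Pictures are saved under pics/ and viewed, at most 10 in all, crops included, and the job is handed in when it is done.

```bash
mkdir -p pics; ls; python3 - <<'E'
from workcell import env
import cv2
print(env.get_state(), env.tip_extent)
for n in ("scene","top"):
    c=env.read_camera(n); print(n,{k:v for k,v in c.items() if k!="img"})
    cv2.imwrite(f"pics/{n}0.png",c["img"][:,:,::-1])
E
```

```text
pics
{'clock': 0.0, 'joint_pos': array([ 1.00439160e+00,  3.14000906e-01,  4.49702480e-02,  1.30361800e+00,
       -3.62641349e-05,  1.43121082e+00]), 'qvel': array([-0.00129666, -0.00054697,  0.00025074, -0.00021195,  0.00065431,
        0.00086276]), 'tau': array([-8.00772323e-04, -4.80623996e+01,  2.98535943e+01,  1.93607697e-02,
        8.63290870e-05,  1.10035177e-05]), 'tcp_pos': array([0.23777452, 0.52298032, 0.24140501]), 'orientation': array([-3.03171034e-04,  2.11793278e-01,  9.77314048e-01, -8.75329603e-04]), 'wrist_force': array([-0.50189435,  0.76997937,  0.33543971]), 'ft_torque': array([-0.00989728, -0.03547279, -0.00092761]), 'grip_force': 0.0, 'finger_gap': 0.08550361466659016} 0.011
scene {'fov_y': 50.94888369433679, 'cx': 321.07366573149017, 'cy': 199.8568454707023, 'T': array([[ 0.49580243,  0.62550492, -0.60243136, -0.30802316],
       [-0.86822644,  0.34180913, -0.35965174, -0.31326641],
       [-0.0190474 ,  0.70136304,  0.7125497 ,  0.89301894],
       [ 0.        ,  0.        ,  0.        ,  1.        ]])}
top {'fov_y': 51.13969911548438, 'cx': 322.47274867628767, 'cy': 203.90133156684823, 'T': array([[-2.60538009e-03,  9.82707325e-01, -1.85147310e-01,
         1.51494738e-01],
       [-9.99996343e-01, -2.69454653e-03, -2.29979289e-04,
         6.44293339e-02],
       [-7.24890374e-04,  1.85146034e-01,  9.82710751e-01,
         1.42212810e+00],
       [ 0.00000000e+00,  0.00000000e+00,  0.00000000e+00,
         1.00000000e+00]])}
```

View pics/scene0.png

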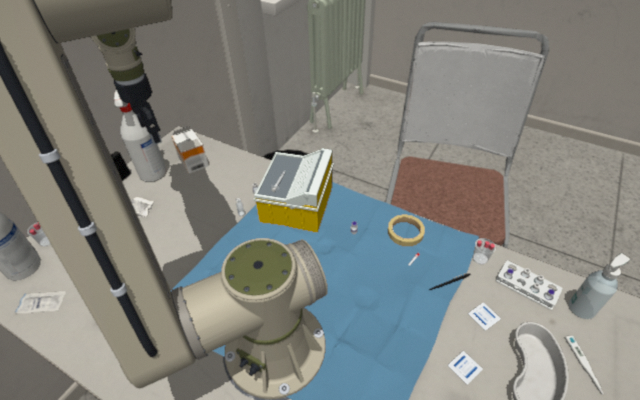

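View pics/top0.png

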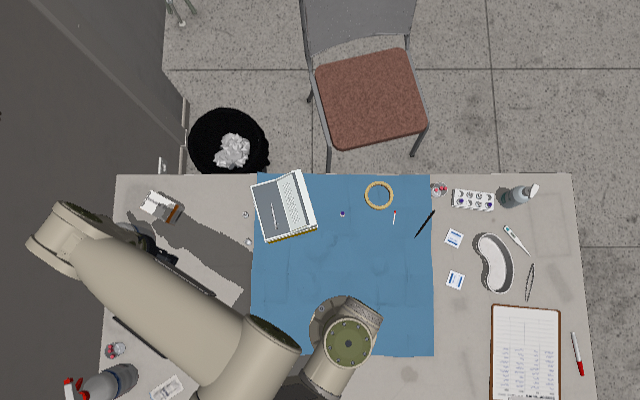

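The scene view shows the box near (295,190) and the top view shows it near (285,207). The ledge faces left (+y), with the syringe at (274,216). I'll enlarge both.

```bash
python3 - <<'E'
import cv2,numpy as np
a=cv2.imread("pics/top0.png")[165:250,238:328]; b=cv2.imread("pics/scene0.png")[145:235,228:338]
a=cv2.resize(a,(540,510),interpolation=cv2.INTER_CUBIC); b=cv2.resize(b,None,fx=6,fy=6,interpolation=cv2.INTER_CUBIC)
cv2.imwrite("pics/topc.png",a);cv2.imwrite("pics/scenec.png",b)
E
```

```text
(no output)
```

View pics/topc.png

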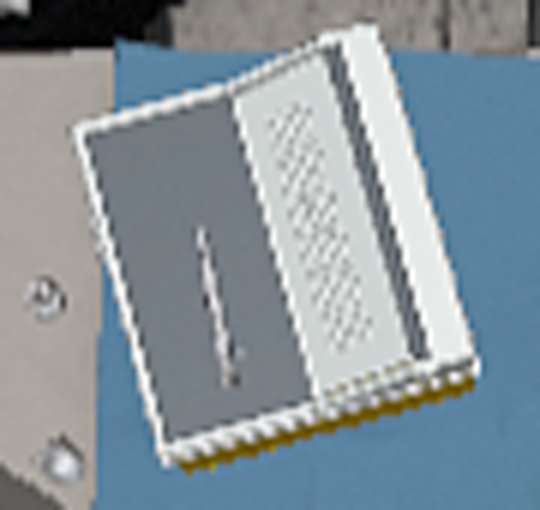

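View pics/scenec.png

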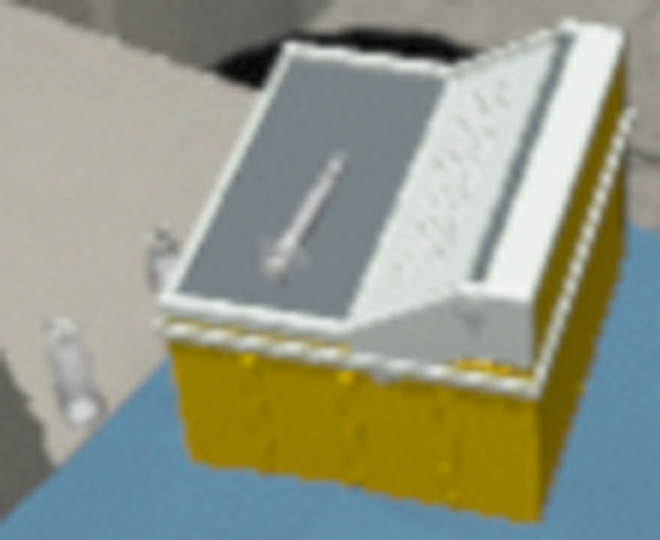

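Top crop: sill ends at (232,97) and (315,400), ledge corners at (88,137) and (170,440), and the syringe from nozzle (201,230) to flange (233,380). Scene crop: sill ends at (445,72) and (350,318), and the syringe from (340,157) to (272,268). Next I fit the box pose.

```bash
cat > h.py <<'E'
import numpy as np, json
from scipy.optimize import least_squares
from scipy.spatial.transform import Rotation as R
from workcell import env
C={}
def cal(c): return dict(T=np.array(c["T"]),f=200/np.tan(np.radians(c["fov_y"])/2),cx=c["cx"],cy=c["cy"])
def proj(c,P):
    p=(np.atleast_2d(P)-c["T"][:3,3])@c["T"][:3,:3]
    return np.c_[c["cx"]+c["f"]*p[:,0]/-p[:,2], c["cy"]-c["f"]*p[:,1]/-p[:,2]]
def ray(c,uv,z):
    d=c["T"][:3,:3]@np.array([(uv[0]-c["cx"])/c["f"],-(uv[1]-c["cy"])/c["f"],-1]); o=c["T"][:3,3]
    return o+d*(z-o[2])/d[2]
def b2w(b,P):
    c,s=np.cos(b[2]),np.sin(b[2]); P=np.atleast_2d(P)
    return np.c_[b[0]+c*P[:,0]-s*P[:,1], b[1]+s*P[:,0]+c*P[:,1], P[:,2]]
def w2b(b,P):
    c,s=np.cos(b[2]),np.sin(b[2]); P=np.atleast_2d(P)-[b[0],b[1],0]
    return np.c_[c*P[:,0]+s*P[:,1], -s*P[:,0]+c*P[:,1], P[:,2]]
E
python3 - <<'E'
from h import *
c={n:cal(env.read_camera(n)) for n in("top","scene")}
full=lambda n,p:(np.array(p)+.5)/6-.5+({"top":(238,165),"scene":(228,145)}[n])
pts=[("top",(232,97),(0,.087,.110)),("top",(315,400),(0,-.087,.110)),("top",(88,137),(-.083,.087,.110)),("top",(170,440),(-.083,-.087,.110)),
("top",(477,368),(.086,-.092,.153)),("top",(378,25),(.086,.092,.153)),
("scene",(445,72),(0,.087,.110)),("scene",(350,320),(0,-.087,.110)),("scene",(292,62),(-.083,.087,.110)),("scene",(180,294),(-.083,-.087,.110)),
("scene",(533,300),(.086,-.092,.153)),("scene",(625,30),(.086,.092,.153))]
P=np.array([p[2] for p in pts]);U=np.array([full(p[0],p[1]) for p in pts])
def res(b):
    W=b2w(b,P); return (np.array([proj(c[p[0]],w)[0] for p,w in zip(pts,W)])-U).ravel()
s=least_squares(res,[.6,.2,-1.3],loss="soft_l1");b=s.x
print("box",b,np.degrees(b[2]));print(res(b).reshape(-1,2).round(1))
np.save("box.npy",b)
for n,pl in (("top",[(201,230),(233,380)]),("scene",[(340,157),(272,268)])):
    for p in pl: w=ray(c[n],full(n,p),.116); print(n,w.round(4),w2b(b,w).round(4))
for p in [(45,297),(62,455)]:
    w=ray(c["top"],full("top",p),.04);print(w.round(3),w2b(b,w).round(3))
st=env.get_state();print(R.from_quat(st["orientation"],scalar_first=True).as_matrix().round(3))
E
```

```text
box [ 0.39375025  0.1889443  -1.29058247] -73.94492863793403
[[ 0.2 -0.7]
 [ 0.7  0.3]
 [-0.7 -0.3]
 [-0.6  1. ]
 [ 0.2 -2.3]
 [ 0.5 -0.9]
 [ 1.2  1.3]
 [-0.5  1.6]
 [-0.5 -0.9]
 [-2.   1.1]
 [-0.2 -0.4]
 [ 0.5 -0.4]]
top [0.4012 0.2282 0.116 ] [[-0.0357  0.018   0.116 ]]
top [0.3211 0.2098 0.116 ] [[-0.0402 -0.064   0.116 ]]
scene [0.3987 0.2259 0.116 ] [[-0.0341  0.0149  0.116 ]]
scene [0.3217 0.2116 0.116 ] [[-0.0417 -0.063   0.116 ]]
[0.378 0.324 0.04 ] [[-0.134  0.022  0.04 ]]
[0.29  0.312 0.04 ] [[-0.147 -0.066  0.04 ]]
[[-0.91   0.414 -0.001]
 [ 0.414  0.91  -0.001]
 [ 0.    -0.001 -1.   ]]
```

The box fits: the origin is at (0.394, 0.189), yaw −73.9°, with residuals of about 1 px. The two cameras agree on the syringe to about 3 mm: balance point near box (−0.039, −0.027), spanning y −0.064 to 0.021.

Plan: the tool line goes 28° off the sill. Finger A leads at y≈0.052, clear of the nozzle, for the flap. Finger B trails 42 mm behind it at y≈−0.027, behind the barrel. One straight push then does both.

```bash
python3 -m jog '[[-0.76,-0.026,-0.0197,0,0],[-0.76,-0.026,-0.0197,0,0],[-0.76,-0.026,-0.0197,0,0],[-0.76,-0.026,-0.0197,0,0],[-0.76,-0.026,-0.0197,0,0]]' 20
python3 -m jog '[[-0.76,-0.026,-0.0197,0,0],[-0.76,-0.026,-0.0197,0,0],[-0.76,-0.026,-0.0197,0,0],[-0.76,-0.026,-0.0197,0,0],[-0.76,-0.026,-0.0197,0,0]]'
python3 -m jog '[[-0.76,0,0,0,7.0],[-0.76,0,0,0,7.0],[-0.76,0,0,0,7.0],[-0.76,0,0,0,7.0],[-0.76,0,0,0,7.0]]'
python3 -m jog '[[-0.76,0,0,0,7.0],[-0.76,0,0,0,7.0],[-0.76,0,0,0,7.0],[-0.76,0,0,0,7.0],[-0.76,0,0,0,7.0]]'
python3 -m jog '[[-0.76,0,0,0,7.1],[-0.76,0,0,0,0],[-0.76,0,0,0,0]]'
cat >> h.py <<'E'
b=np.load("box.npy")
def where():
    s=env.get_state(); M=R.from_quat(s["orientation"],scalar_first=True).as_matrix()
    bx=w2b(b,s["tcp_pos"])[0]; y=w2b(b,s["tcp_pos"]+M[:,1])[0]-bx
    xd=w2b([0,0,b[2]],M[:,0])[0]
    print("t",round(s["clock"],2),"tcp",s["tcp_pos"].round(4),"box",bx.round(4),"tooly(box)",y.round(3),"phi",np.degrees(np.arctan2(y[0],y[1])).round(2),"gap",round(s["finger_gap"],4),"F",s["wrist_force"].round(2))
    # tool shift for box shift
    dx=M.T@(b2w([0,0,b[2]],[1,0,0])[0]); dy=M.T@(b2w([0,0,b[2]],[0,1,0])[0]); print("box+x in tool",dx.round(3),"box+y in tool",dy.round(3))
E
python3 -c "from h import *;where()"
```

```text
clock: 0.62
tcp_pos: [0.3158, 0.3786, 0.2421]
orientation: [-0.0, 0.211, 0.977, -0.0]
wrist_force: [0.7, -0.5, -0.2]
finger_gap: 0.0753
grip_force: 0.0
clock: 1.03
tcp_pos: [0.3935, 0.235, 0.2423]
orientation: [0.0, 0.212, 0.977, 0.0]
wrist_force: [-0.2, 0.2, 0.3]
finger_gap: 0.0752
grip_force: 0.0
clock: 1.45
tcp_pos: [0.3931, 0.2362, 0.2422]
orientation: [-0.0, 0.499, 0.867, -0.0]
wrist_force: [0.2, -0.1, 0.0]
finger_gap: 0.0753
grip_force: 0.0
clock: 1.87
tcp_pos: [0.393, 0.2364, 0.2422]
orientation: [-0.0, 0.736, 0.677, -0.0]
wrist_force: [-0.1, 0.0, 0.2]
finger_gap: 0.0752
grip_force: 0.0
clock: 2.12
tcp_pos: [0.3931, 0.2365, 0.2422]
orientation: [-0.0, 0.774, 0.634, -0.0]
wrist_force: [-0.0, -0.2, -0.1]
finger_gap: 0.0748
grip_force: 0.0
t 2.12 tcp [0.3931 0.2365 0.2422] box [-0.0458  0.0125  0.2422] tooly(box) [ 0.46   0.888 -0.   ] phi 27.41 gap 0.0748 F [-0.05 -0.16 -0.08]
box+x in tool [-0.888  0.46  -0.   ] box+y in tool [ 0.46   0.888 -0.   ]
```

```bash
python3 -m jog '[[-0.76,0,0,0.03,0],[-0.76,0,0,0.03,0],[-0.76,0,0,0.03,0],[-0.76,0,0,0.012,0],[-0.76,0,0,0,0]]'
python3 - <<'E'
from h import *
import cv2
where()
ims=[]
for n,(r,c,h,w) in (("top",(165,238,90,100)),("scene",(125,228,110,110))):
    im=env.read_camera(n)["img"][:,:,::-1]; cv2.imwrite(f"pics/{n}1.png",im)
    ims.append(cv2.resize(im[r:r+h,c:c+w],(400,int(400*h/w)),interpolation=cv2.INTER_CUBIC))
H=max(i.shape[0] for i in ims)
cv2.imwrite("pics/both1.png",np.hstack([cv2.copyMakeBorder(i,0,H-i.shape[0],0,0,0) for i in ims]))
E
```

```text
clock: 2.53
tcp_pos: [0.3907, 0.2355, 0.1371]
orientation: [-0.001, 0.774, 0.633, -0.003]
wrist_force: [-1.0, 0.4, -0.5]
finger_gap: 0.0752
grip_force: 0.0
t 2.53 tcp [0.3907 0.2355 0.1371] box [-0.0456  0.0099  0.1371] tooly(box) [ 0.461  0.887 -0.005] phi 27.44 gap 0.0752 F [-1.04  0.41 -0.54]
box+x in tool [-0.888  0.461  0.001] box+y in tool [ 0.461  0.887 -0.006]
```

View pics/both1.png

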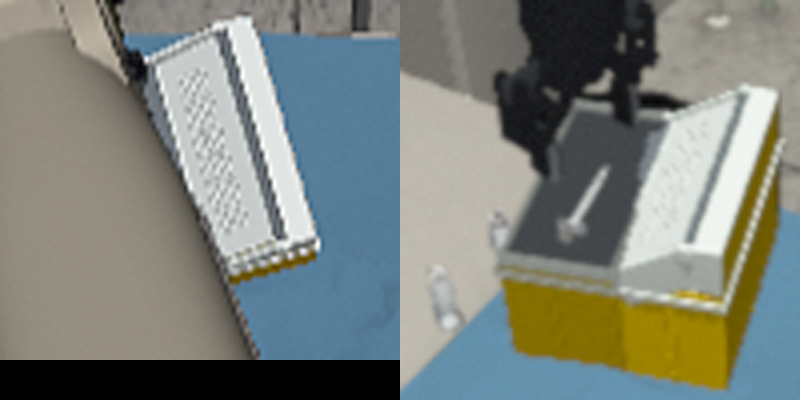

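The scene crop shows finger B's tip near (548,178), in front of the syringe's mid-barrel, and A's tip near (627,122), beyond the nozzle. Nothing has been touched. I'll compare these with the predicted tip pixels to get the tip height.

```bash
python3 - <<'E'
from h import *
import cv2
where()
c=cal(env.read_camera("scene")); s=env.get_state()
M=R.from_quat(s["orientation"],scalar_first=True).as_matrix()
for sg in(-1,1):
  for ext in(-.002,.005,.011):
    Q=[proj(c,s["tcp_pos"]+M@np.array([ex,sg*ey,ext]))[0] for ex in(-.011,.011) for ey in(.0376,.052)]
    print(sg,ext,[(((q-[228,125])*3.636)+[400,0]).round(0).tolist() for q in Q])
im=cv2.imread("pics/scene1.png")[150:195,250:310]
cv2.imwrite("pics/tips1.png",cv2.resize(im,(780,585),interpolation=cv2.INTER_CUBIC))
E
```

```text
t 2.63 tcp [0.393  0.2364 0.1404] box [-0.0459  0.0124  0.1404] tooly(box) [ 0.462  0.887 -0.001] phi 27.5 gap 0.075 F [ 0.86 -0.43  0.27]
box+x in tool [-0.887  0.462 -0.   ] box+y in tool [ 0.462  0.887 -0.001]
-1 -0.002 [[561.0, 170.0], [546.0, 180.0], [540.0, 158.0], [526.0, 167.0]]
-1 0.005 [[561.0, 177.0], [547.0, 187.0], [541.0, 165.0], [527.0, 174.0]]
-1 0.011 [[562.0, 183.0], [548.0, 193.0], [542.0, 171.0], [528.0, 180.0]]
1 -0.002 [[631.0, 120.0], [644.0, 111.0], [611.0, 108.0], [624.0, 99.0]]
1 0.005 [[632.0, 127.0], [645.0, 118.0], [611.0, 115.0], [624.0, 106.0]]
1 0.011 [[632.0, 133.0], [645.0, 124.0], [612.0, 121.0], [625.0, 112.0]]
```

View pics/tips1.png

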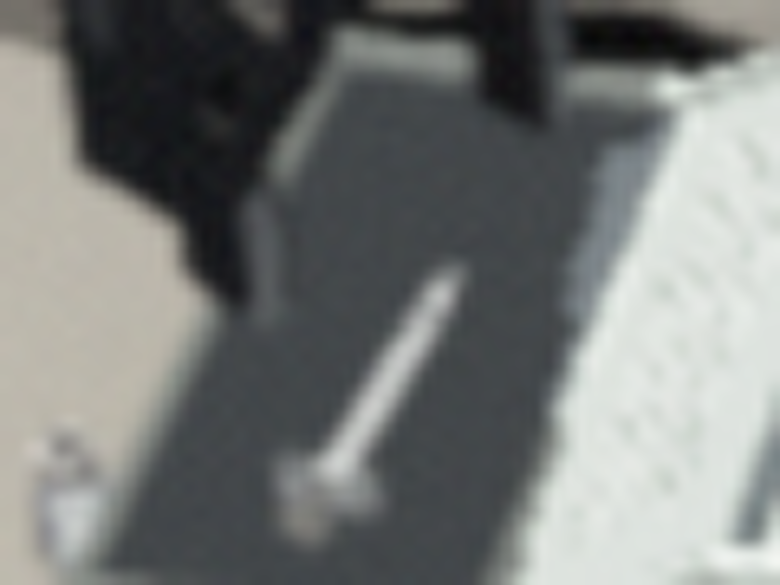

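The pad corners match a tip reach of about 6 mm at this opening. B's front is at x≈−0.0535, y≈−0.026, about 11 mm behind the barrel. I'll shift forward 4 mm to clear the lip, then feel for the ledge.

```bash
python3 -m jog '[[-0.76,-0.0036,0.0018,0.005,0],[-0.76,0,0,0.006,0],[-0.76,0,0,0.004,0],[-0.76,0,0,0,0],[-0.76,0,0,0,0]]'; python3 -c "from h import *;where()"
python3 -m jog '[[-0.76,0,0,0.002,0],[-0.76,0,0,0,0]]' |grep -E "pos|wrist"
python3 -m jog '[[-0.76,0,0,0.002,0],[-0.76,0,0,0,0]]' |grep -E "pos|wrist"
python3 -m jog '[[-0.76,0,0,0.002,0],[-0.76,0,0,0,0]]' |grep -E "pos|wrist"
```

```text
clock: 3.1
tcp_pos: [0.3941, 0.2325, 0.1252]
orientation: [-0.0, 0.775, 0.632, -0.0]
wrist_force: [0.4, -0.3, 1.9]
finger_gap: 0.075
grip_force: 0.0
t 3.1 tcp [0.3941 0.2325 0.1252] box [-0.0418  0.0124  0.1252] tooly(box) [ 0.463  0.886 -0.   ] phi 27.61 gap 0.075 F [ 0.36 -0.34  1.91]
box+x in tool [-0.886  0.463 -0.   ] box+y in tool [ 0.463  0.886 -0.   ]
tcp_pos: [0.3943, 0.2326, 0.1232]
wrist_force: [0.3, -0.7, -0.5]
tcp_pos: [0.3941, 0.2326, 0.1211]
wrist_force: [-0.5, -0.2, 0.1]
tcp_pos: [0.3941, 0.2326, 0.119]
wrist_force: [0.1, -0.1, 0.1]
```

```bash
for i in 1; do python3 -m jog '[[-0.76,0,0,0.0015,0],[-0.76,0,0,0,0]]' |grep -E "pos|wrist"
python3 -m jog '[[-0.76,0,0,0.0015,0],[-0.76,0,0,0,0]]' |grep -E "pos|wrist"; done
```

```text
tcp_pos: [0.3941, 0.2326, 0.1176]
wrist_force: [0.1, 0.2, -0.1]
tcp_pos: [0.3941, 0.2326, 0.1161]
wrist_force: [-0.2, 0.2, 0.7]
```

```bash
python3 -m jog '[[-0.76,0,0,0.001,0],[-0.76,0,0,0,0]]' |grep -E "pos|wrist"
```

```text
tcp_pos: [0.3942, 0.2326, 0.1152]
wrist_force: [-0.5, -0.3, 0.4]
```

```bash
python3 -m jog '[[-0.76,0,0,0.001,0],[-0.76,0,0,0,0]]' |grep -E "pos|wrist"
```

```text
tcp_pos: [0.3942, 0.2326, 0.1142]
wrist_force: [0.7, -0.3, -0.8]
```

```bash
python3 -m jog '[[-0.76,0,0,0.001,0],[-0.76,0,0,0,0]]' |grep -E "pos|wrist"
```

```text
tcp_pos: [0.3942, 0.2326, 0.1132]
wrist_force: [0.1, -0.1, -0.1]
```

```bash
python3 -m jog '[[-0.76,0,0,0.001,0],[-0.76,0,0,0,0]]' |grep -E "pos|wrist"
```

```text
tcp_pos: [0.3942, 0.2326, 0.1122]
wrist_force: [-0.4, 0.1, 0.7]
```

```bash
python3 -m jog '[[-0.76,0,0,0.001,0],[-0.76,0,0,0,0]]' |grep -E "pos|wrist"
```

```text
tcp_pos: [0.3943, 0.2327, 0.1117]
wrist_force: [-1.7, -0.4, 4.9]
```

```bash
python3 -m jog '[[-0.76,0,0,0.001,0],[-0.76,0,0,0,0]]' |grep -E "pos|wrist"
```

```text
tcp_pos: [0.3943, 0.2326, 0.1116]
wrist_force: [-3.3, -2.3, 12.4]
```

```bash
python3 - <<'E'
from h import *
import cv2
where()
im=env.read_camera("scene")["img"][150:195,250:310,::-1]
cv2.imwrite("pics/tips2.png",cv2.resize(im,(780,585),interpolation=cv2.INTER_CUBIC))
E
```

```text
t 4.93 tcp [0.3943 0.2326 0.1116] box [-0.0418  0.0126  0.1116] tooly(box) [0.463 0.886 0.001] phi 27.61 gap 0.0753 F [-3.32 -2.31 12.37]
box+x in tool [-0.886  0.463 -0.   ] box+y in tool [0.463 0.886 0.001]
```

View pics/tips2.png

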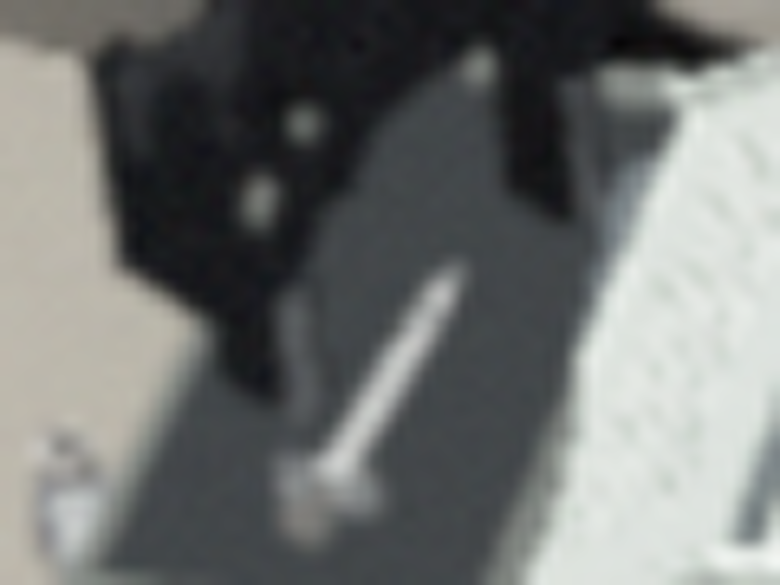

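B's tip is on the ledge at about (300,415), just behind the barrel, whose nozzle is at (460,270) and flange at (330,480). A's tip is at (575,215), clear of the nozzle and short of the flap. Contact came at TCP z 0.1118, so the tips reach about 2 mm. I'll check B against the balance point.

```bash
python3 - <<'E'
from h import *
c=cal(env.read_camera("scene"))
for n,p,z in (("B inner front",(313,420),.110),("B inner rear",(285,395),.110),("A inner rear",(510,190),.110),("A front inner",(575,218),.110),("flange top",(285,465),.116),("flange other",(375,500),.116),("nozzle",(462,262),.116),("thumb",(300,540),.116)):
    w=ray(c,(np.array(p)+.5)/13-.5+[250,150],z); print(n,w2b(b,w)[0].round(4))
E
```

```text
B inner front [-0.0516 -0.0289  0.11  ]
B inner rear [-0.0598 -0.0227  0.11  ]
A inner rear [-0.0324  0.0514  0.11  ]
A front inner [-0.0157  0.0454  0.11  ]
flange top [-0.0504 -0.0492  0.116 ]
flange other [-0.0289 -0.0552  0.116 ]
nozzle [-0.0332  0.0197  0.116 ]
thumb [-0.0403 -0.0698  0.116 ]
```

B lines up with the balance point: y −0.026 to −0.029 against −0.0275. I'll raise the tips about 3.5 mm and start the slow push along box +x.

```bash
python3 -m jog '[[-0.76,0,0,-0.005,0],[-0.76,0,0,0,0],[-0.76,-0.00266,0.00139,0,0],[-0.76,-0.00266,0.00139,0,0],[-0.76,-0.00266,0.00139,0,0]]' |grep -E "pos|wrist"
python3 -m jog '[[-0.76,-0.00266,0.00139,0,0],[-0.76,-0.00266,0.00139,0,0],[-0.76,-0.00266,0.00139,0,0],[-0.76,-0.00266,0.00139,0,0],[-0.76,-0.00266,0.00139,0,0]]' |grep -E "pos|wrist"
python3 -m jog '[[-0.76,-0.00266,0.00139,0,0],[-0.76,-0.00266,0.00139,0,0],[-0.76,0,0,0,0]]' |grep -E "pos|wrist"
python3 - <<'E'
from h import *
import cv2
where()
im=env.read_camera("scene")["img"][145:205,250:330,::-1]
cv2.imwrite("pics/push1.png",cv2.resize(im,(800,600),interpolation=cv2.INTER_CUBIC))
E
```

```text
tcp_pos: [0.3966, 0.2236, 0.115]
wrist_force: [0.9, -0.5, 0.3]
tcp_pos: [0.4009, 0.2096, 0.1154]
wrist_force: [-0.6, 3.4, 1.4]
tcp_pos: [0.4026, 0.2034, 0.1153]
wrist_force: [-1.4, 1.4, 1.3]
t 6.12 tcp [0.4026 0.2034 0.1153] box [-0.0115  0.0125  0.1153] tooly(box) [ 0.464  0.886 -0.   ] phi 27.63 gap 0.0751 F [-1.37  1.4   1.33]
box+x in tool [-0.886  0.464 -0.   ] box+y in tool [0.464 0.886 0.   ]
```

View pics/push1.png

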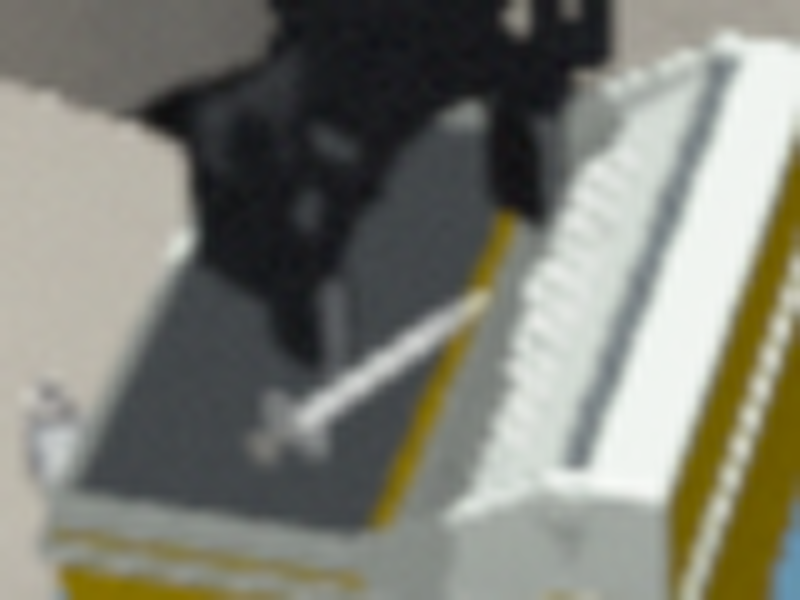

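The flap is open along its whole width, with the yellow gap showing at the sill. The syringe is still on the ledge but has turned nozzle-first: nozzle at (485,292) on the sill, flange at (290,425), B's tip near (345,355). I'll work out the syringe pose so B can push nearer the flange.

```bash
python3 - <<'E'
from h import *
c=cal(env.read_camera("scene"))
for n,p,z in (("B inner front",(345,360),.114),("A front in",(545,218),.114),("flange a",(272,398),.116),("flange b",(318,452),.116),("nozzle",(487,290),.116),("thumb",(258,446),.116),("edge mid",(500,370),.1),("sill near",(375,525),.11),("sill far",(510,212),.11)):
    w=ray(c,(np.array(p)+.5)/10-.5+[250,145],z); print(n,w2b(b,w)[0].round(4))
E
```

```text
B inner front [-0.0235 -0.0217  0.114 ]
A front in [0.0143 0.0471 0.114 ]
flange a [-0.0376 -0.0425  0.116 ]
flange b [-0.0191 -0.0599  0.116 ]
nozzle [0.0074 0.0121 0.116 ]
thumb [-0.0355 -0.0612  0.116 ]
edge mid [ 0.0142 -0.0021  0.1   ]
sill near [ 0.0016 -0.0773  0.11  ]
sill far [0.0025 0.0519 0.11  ]
```

The syringe now lies along B's flat tip face (about 29° against 27.6°), and that face spans the balance point, so the push is stable. The nozzle is about 14 mm short of the flap, and that gap stays fixed as both fingers advance. I'll continue.

```bash
python3 -m jog '[[-0.76,-0.00266,0.00139,0,0],[-0.76,-0.00266,0.00139,0,0],[-0.76,-0.00266,0.00139,0,0],[-0.76,-0.00266,0.00139,0,0],[-0.76,-0.00266,0.00139,0,0]]' |grep -E "pos|wrist"
python3 -m jog '[[-0.76,-0.00266,0.00139,0,0],[-0.76,-0.00177,0.00093,0,0],[-0.76,0,0,0,0]]' |grep -E "pos|wrist"
python3 - <<'E'
from h import *
import cv2
where()
im=env.read_camera("scene")["img"][145:205,250:330,::-1]
cv2.imwrite("pics/push2.png",cv2.resize(im,(800,600),interpolation=cv2.INTER_CUBIC))
E
```

```text
tcp_pos: [0.4064, 0.1893, 0.1152]
wrist_force: [-1.7, 4.3, -0.5]
tcp_pos: [0.4077, 0.1843, 0.1151]
wrist_force: [-1.4, 4.3, -0.1]
t 6.88 tcp [0.4077 0.1843 0.1151] box [0.0083 0.0122 0.1151] tooly(box) [ 0.464  0.886 -0.001] phi 27.62 gap 0.0752 F [-1.43  4.35 -0.06]
box+x in tool [-0.886  0.464 -0.001] box+y in tool [ 0.464  0.886 -0.001]
```

View pics/push2.png

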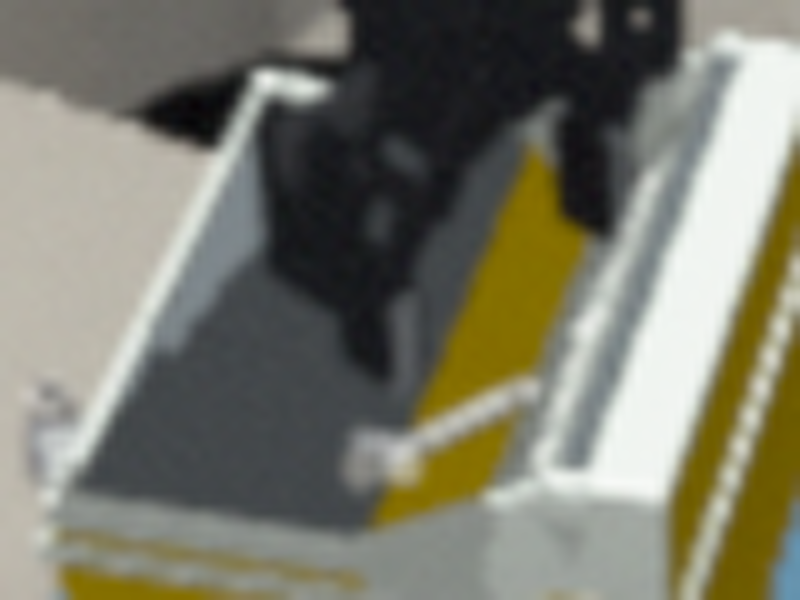

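The flap is wide open. The syringe has tipped nozzle-down through the gap, with the nozzle at (535,385), but its flange still hangs on the ledge at (345–415,455), and B (tip at 385,370) has slid past it toward +y. I'll compute where the flange is relative to B.

```bash
python3 - <<'E'
from h import *
c=cal(env.read_camera("scene"))
for n,p,zs in (("B tip",(395,378),[.113]),("A tip",(600,232),[.113]),("plate/flange left",(347,460),[.112,.118]),("flange top",(352,435),[.122]),("flange right",(418,470),[.112,.118]),("barrel at flange",(412,447),[.116]),("nozzle",(537,385),[.116,.105,.095]),("sill near",(372,528),[.11])):
  for z in zs:
    w=ray(c,(np.array(p)+.5)/10-.5+[250,145],z); print(n,w2b(b,w)[0].round(4))
E
```

```text
B tip [-0.0084 -0.0247  0.113 ]
A tip [0.0308 0.0458 0.113 ]
plate/flange left [-0.0121 -0.0573  0.112 ]
plate/flange left [-0.0098 -0.0631  0.118 ]
flange top [-0.0098 -0.0575  0.122 ]
flange right [ 0.0075 -0.0568  0.112 ]
flange right [ 0.0097 -0.0626  0.118 ]
barrel at flange [ 0.0049 -0.0526  0.116 ]
nozzle [ 0.0311 -0.022   0.116 ]
nozzle [ 0.0275 -0.0108  0.105 ]
nozzle [ 0.0242 -0.0006  0.095 ]
sill near [ 0.0012 -0.0785  0.11  ]
```

The syringe's middle is already past the sill (x≈0.009, z≈0.105). It is hung between the flap near its edge and the flange on the ledge. I'll open the flap a few mm more so the nozzle can slip by, then check numerically.

```bash
python3 -m jog '[[-0.76,-0.00177,0.00093,0,0],[-0.76,-0.00177,0.00093,0,0],[-0.76,-0.00089,0.00046,0,0],[-0.76,0,0,0,0],[-0.76,0,0,0,0]]' |grep -E "pos|wrist"
cat > brt.py <<'E'
from h import *
import cv2
where()
im=env.read_camera("scene")["img"]; cv2.imwrite("pics/last.png",im[:,:,::-1])
g=cv2.cvtColor(im,cv2.COLOR_RGB2GRAY)[178:200,278:308]
print("cols 278.., rows 178..");print("\n".join(" ".join(f"{v:3d}" for v in r) for r in g))
E
python3 brt.py; python3 - <<'E'
import cv2
E
```

```text
tcp_pos: [0.4088, 0.18, 0.1149]
wrist_force: [-2.5, 5.9, -1.3]
t 7.4 tcp [0.4088 0.18   0.1149] box [0.0128 0.012  0.1149] tooly(box) [ 0.463  0.886 -0.002] phi 27.59 gap 0.0753 F [-2.55  5.89 -1.26]
box+x in tool [-0.886  0.463 -0.002] box+y in tool [ 0.463  0.886 -0.001]
cols 278.., rows 178..
 70  69  68  70  69  69  69  56  28  28  25  29  50  79  83  74  75  94 102 104 103 104 103 105 105 105 105 106 106 113
 73  71  70  69  70  72  68  56  31  26  28  26  48  77  88  77  79  98 104 104 105 104 104 103 103 105 105 106 108 122
 72  71  69  70  71  71  70  60  41  26  29  27  44  76  89  82  83 102 103 104 105 105 104 104 104 106 106 105 110 125
 71  72  70  73  71  72  70  65  52  34  32  23  43  72  91  83  86 102 104 105 105 103 105 104 105 103 104 105 111 122
 70  72  70  72  72  70  71  68  66  52  37  30  43  71  91  88  92 104 104 104 105 105 104 104 103 105 103 105 111 128
 70  71  72  71  70  70  71  69  70  67  58  56  64  84  94  97  99 105 105 106 104 105 104 106 105 104 103 112 128 159
 70  70  71  71  69  70  68  71  70  69  70  68  76  87  98 102 107 106 107 105 105
[... 1136 characters left out ...]
  71  70  71  70  75  86 102 107 106 106 107 106 108 111 114 119 132 166 197 198 189 181 192 201 204
 72  71  71  71  71  71  70  74  73  80  95 104 108 106 109 112 118 123 129 133 135 145 170 181 173 167 167 168 171 177
 75  75  72  72  73  72  70  73  74  88 104 108 112 118 125 130 135 138 137 140 140 149 164 166 165 158 157 162 162 161
107  99  89  82  80  79  74  76  82  99 118 126 130 134 137 139 139 138 139 137 141 150 163 165 164 161 154 151 149 153
139 134 129 125 121 118 107 111 120 125 134 137 138 139 138 139 139 137 140 139 139 149 162 165 164 162 156 149 142 142
145 143 141 143 145 144 138 136 139 138 140 140 138 139 137 136 137 136 137 136 140 150 160 163 163 161 163 158 148 147
```

The ledge patch and the opening now read uniform, so the syringe has dropped through while A still held the flap. I'll hold briefly, retreat, lift and check.

```bash
python3 -m jog '[[-0.76,0,0,0,0],[-0.76,0,0,0,0],[-0.76,0,0,0,0],[-0.76,0,0,0,0]]' |grep -E "pos|wrist"
python3 -m jog '[[-0.76,0.008,-0.0042,-0.002,0],[-0.76,0.008,-0.0042,-0.002,0],[-0.76,0.008,-0.0042,-0.002,0],[-0.76,0.008,-0.0042,-0.002,0],[-0.76,0.008,-0.0042,-0.002,0]]' |grep -E "pos|wrist"
python3 -m jog '[[-0.76,0,0,-0.02,0],[-0.76,0,0,-0.03,0],[-0.76,0,0,-0.03,0],[-0.76,0,0,-0.03,0],[-0.76,0,0,-0.02,0]]' |grep -E "pos|wrist"
python3 -m jog '[[-0.76,0,0,0,0],[-0.76,0,0,0,0],[-0.76,0,0,0,0],[-0.76,0,0,0,0],[-0.76,0,0,0,0]]' |grep -E "pos|wrist"
python3 - <<'E'
from h import *
import cv2
where()
im=env.read_camera("scene")["img"][130:235,225:365,::-1]
cv2.imwrite("pics/final.png",cv2.resize(im,(800,600),interpolation=cv2.INTER_CUBIC))
E
```

```text
tcp_pos: [0.4088, 0.18, 0.1149]
wrist_force: [-1.9, 5.1, -1.2]
tcp_pos: [0.3965, 0.2238, 0.1254]
wrist_force: [0.5, 0.3, -0.1]
tcp_pos: [0.397, 0.2239, 0.258]
wrist_force: [0.4, 0.2, -0.0]
tcp_pos: [0.396, 0.223, 0.2539]
wrist_force: [-0.1, 0.2, -0.7]
t 9.03 tcp [0.396  0.223  0.2539] box [-0.0321  0.0116  0.2539] tooly(box) [ 0.463  0.886 -0.002] phi 27.6 gap 0.0755 F [-0.08  0.16 -0.67]
box+x in tool [-0.886  0.463  0.   ] box+y in tool [ 0.463  0.886 -0.003]
```

View pics/final.png

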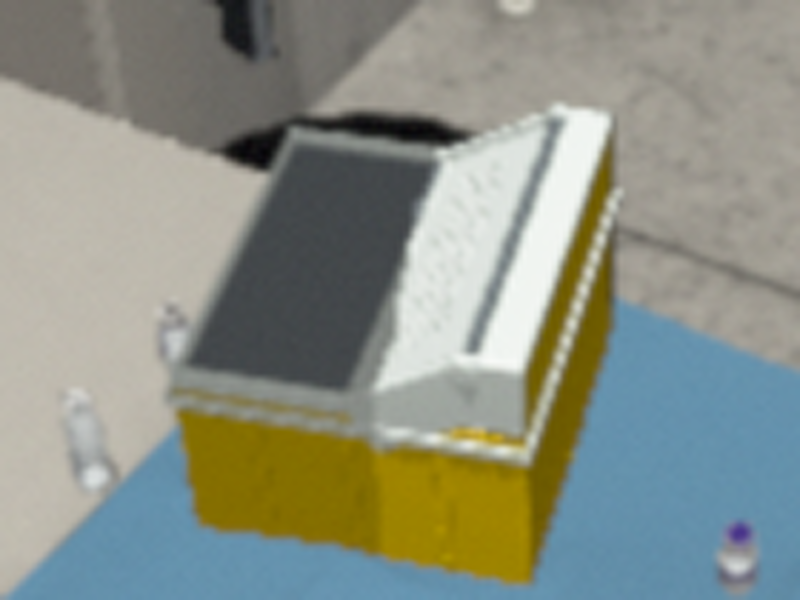

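The ledge at (310,260) is empty, the flap at (430,280) is shut, and the ampoule, vial and capped vial still stand. The hand is clear, so I'm handing in.

```bash
python3 -c "from workcell import env; print(env.hand_in())"
```

```text
the job is handed in; nothing more can be done
None
```

I handed the job in at about 9 s of robot time. One finger held the flap open while the other pushed the syringe off the ledge into the box; the last picture shows the ledge empty, the flap shut, the vials and ampoule still standing and the hand clear. The hand-in returned no verdict, and I could not see the syringe inside the box.

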